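# Transfer weld coupons to the inspection rack in weld order

## Task

The four welded pipe coupons lie on the black cooling rack in the order in which they were welded, counted from its yellow end plate. Move all four to the aluminium inspection rack in the same order, counted there from the brass step wedge: the coupon next to the yellow plate goes into the cradle next to the wedge, and so on along the rack. Lay each one centred across its cradle without dropping it, and leave the wedge where it stands.

Things in the scene. Friction and masses are not known exactly. Their poses are not given: they have to be found in the camera images.
- coupon_red_mid (a point): Weld coupon with a red paint band at each end: a steel pipe 33.7 mm in diameter and 120 mm long, lying level, with a dark weld bead round its middle; 0.3 kg. The point is its centre (half-way along, on its axis); its x axis runs along the pipe. It rests across two V saddles.
- coupon_green_mid (a point): Weld coupon with a green paint band at each end: a steel pipe 33.7 mm in diameter and 120 mm long, lying level, with a dark weld bead round its middle; 0.3 kg. The point is its centre (half-way along, on its axis); its x axis runs along the pipe. It rests across two V saddles.
- coupon_white_mid (a point): Weld coupon with a white paint band at each end: a steel pipe 33.7 mm in diameter and 120 mm long, lying level, with a dark weld bead round its middle; 0.3 kg. The point is its centre (half-way along, on its axis); its x axis runs along the pipe. It rests across two V saddles.
- coupon_blue_mid (a point): Weld coupon with a blue paint band at each end: a steel pipe 33.7 mm in diameter and 120 mm long, lying level, with a dark weld bead round its middle; 0.3 kg. The point is its centre (half-way along, on its axis); its x axis runs along the pipe. It rests across two V saddles.
- cradle_red: Black cooling-rack cradle where the red coupon starts; fixed. Two V saddles 12 mm thick at x = -38 and 38 mm, open between for fingers. Origin on the table under its middle, z up, x along the seated pipe, y along the rack to the yellow plate (at the robot's left; 60 mm past the last cradle, 85 mm high). Cradles are 80 mm apart; seated pipe axis 78 mm above the table; rails below up to 22 mm high.
- cradle_green: Black cooling-rack cradle where the green coupon starts; fixed. Two V saddles 12 mm thick at x = -38 and 38 mm, open between for fingers. Origin on the table under its middle, z up, x along the seated pipe, y along the rack to the yellow plate (at the robot's left; 60 mm past the last cradle, 85 mm high). Cradles are 80 mm apart; seated pipe axis 78 mm above the table; rails below up to 22 mm high.
- cradle_white: Black cooling-rack cradle where the white coupon starts; fixed. Two V saddles 12 mm thick at x = -38 and 38 mm, open between for fingers. Origin on the table under its middle, z up, x along the seated pipe, y along the rack to the yellow plate (at the robot's left; 60 mm past the last cradle, 85 mm high). Cradles are 80 mm apart; seated pipe axis 78 mm above the table; rails below up to 22 mm high.
- cradle_blue: Black cooling-rack cradle where the blue coupon starts; fixed. Two V saddles 12 mm thick at x = -38 and 38 mm, open between for fingers. Origin on the table under its middle, z up, x along the seated pipe, y along the rack to the yellow plate (at the robot's left; 60 mm past the last cradle, 85 mm high). Cradles are 80 mm apart; seated pipe axis 78 mm above the table; rails below up to 22 mm high.
- inspection_rack: Aluminium inspection rack, fixed, empty. Origin on the table under its middle, z up, x along a seated pipe (away from the robot), y along the rack. Four orange cradles at y = -120, -40, 40, 120 mm, saddles and heights as on the cooling rack (pipe axis 78 mm up, saddle tops 74 mm). End shelves, 40 mm high, at y = -210 and 210 mm: step wedge on one, grey tape roll (60 mm across, 24 mm high) on the other.
- step_wedge: Brass step wedge (the inspector's reference piece): five steps from 6 to 26 mm high, 80 mm long along its x (lengthwise of the coupons), 28 mm wide; loose, 0.3 kg. Origin at the centre of its underside. It stands on the shelf at one end of the inspection rack, 90 mm from the nearest cradle, at y = 210 or -210 mm of the rack.
Things that resemble listed ones, but are neither listed nor needed, are in the scene too. What is shaped like the part that bears coupon_white_mid but purple is not meant.

How it is judged (in metres and radians):
At the end, for the whole second after the job is handed in: Each coupon rests released and still in an inspection cradle: within 15 mm of centre lengthwise, 8 mm sideways, 6 mm in height, 0.1 rad in direction; their order from the wedge is that from the yellow plate at the start; the wedge is within 15 mm of its place (x of coupon_red_mid in the frame of inspection_rack between -0.015 and 0.015 m and z of coupon_red_mid in the frame of inspection_rack between 0.072 and 0.084 m and angle between the x axis of each of coupon_red_mid, coupon_green_mid, coupon_white_mid, coupon_blue_mid and the x axis of inspection_rack, either way round below 0.1 rad and linear speed of each of coupon_red, coupon_green, coupon_white, coupon_blue below 0.02 m/s and angular speed of each of coupon_red, coupon_green, coupon_white, coupon_blue below 0.3 rad/s and (y of coupon_red_mid in the frame of inspection_rack between -0.128 and -0.112 m or y of coupon_red_mid in the frame of inspection_rack between -0.048 and -0.032 m or y of coupon_red_mid in the frame of inspection_rack between 0.032 and 0.048 m or y of coupon_red_mid in the frame of inspection_rack between 0.112 and 0.128 m) and x of coupon_green_mid in the frame of inspection_rack between -0.015 and 0.015 m and z of coupon_green_mid in the frame of inspection_rack between 0.072 and 0.084 m and (y of coupon_green_mid in the frame of inspection_rack between -0.128 and -0.112 m or y of coupon_green_mid in the frame of inspection_rack between -0.048 and -0.032 m or y of coupon_green_mid in the frame of inspection_rack between 0.032 and 0.048 m or y of coupon_green_mid in the frame of inspection_rack between 0.112 and 0.128 m) and x of coupon_white_mid in the frame of inspection_rack between -0.015 and 0.015 m and z of coupon_white_mid in the frame of inspection_rack between 0.072 and 0.084 m and (y of coupon_white_mid in the frame of inspection_rack between -0.128 and -0.112 m or y of coupon_white_mid in the frame of inspection_rack between -0.048 and -0.032 m or y of coupon_white_mid in the frame of inspection_rack between 0.032 and 0.048 m or y of coupon_white_mid in the frame of inspection_rack between 0.112 and 0.128 m) and x of coupon_blue_mid in the frame of inspection_rack between -0.015 and 0.015 m and z of coupon_blue_mid in the frame of inspection_rack between 0.072 and 0.084 m and (y of coupon_blue_mid in the frame of inspection_rack between -0.128 and -0.112 m or y of coupon_blue_mid in the frame of inspection_rack between -0.048 and -0.032 m or y of coupon_blue_mid in the frame of inspection_rack between 0.032 and 0.048 m or y of coupon_blue_mid in the frame of inspection_rack between 0.112 and 0.128 m) and ((horizontal distance between coupon_red_mid and coupon_green_mid below 0.12 m and horizontal distance between cradle_red and cradle_green below 0.12 m) or (horizontal distance between coupon_red_mid and coupon_green_mid between 0.12 and 0.2 m and horizontal distance between cradle_red and cradle_green between 0.12 and 0.2 m) or (horizontal distance between coupon_red_mid and coupon_green_mid above 0.2 m and horizontal distance between cradle_red and cradle_green above 0.2 m)) and ((horizontal distance between coupon_red_mid and coupon_white_mid below 0.12 m and horizontal distance between cradle_red and cradle_white below 0.12 m) or (horizontal distance between coupon_red_mid and coupon_white_mid between 0.12 and 0.2 m and horizontal distance between cradle_red and cradle_white between 0.12 and 0.2 m) or (horizontal distance between coupon_red_mid and coupon_white_mid above 0.2 m and horizontal distance between cradle_red and cradle_white above 0.2 m)) and ((horizontal distance between coupon_red_mid and coupon_blue_mid below 0.12 m and horizontal distance between cradle_red and cradle_blue below 0.12 m) or (horizontal distance between coupon_red_mid and coupon_blue_mid between 0.12 and 0.2 m and horizontal distance between cradle_red and cradle_blue between 0.12 and 0.2 m) or (horizontal distance between coupon_red_mid and coupon_blue_mid above 0.2 m and horizontal distance between cradle_red and cradle_blue above 0.2 m)) and ((horizontal distance between coupon_green_mid and coupon_white_mid below 0.12 m and horizontal distance between cradle_green and cradle_white below 0.12 m) or (horizontal distance between coupon_green_mid and coupon_white_mid between 0.12 and 0.2 m and horizontal distance between cradle_green and cradle_white between 0.12 and 0.2 m) or (horizontal distance between coupon_green_mid and coupon_white_mid above 0.2 m and horizontal distance between cradle_green and cradle_white above 0.2 m)) and ((horizontal distance between coupon_green_mid and coupon_blue_mid below 0.12 m and horizontal distance between cradle_green and cradle_blue below 0.12 m) or (horizontal distance between coupon_green_mid and coupon_blue_mid between 0.12 and 0.2 m and horizontal distance between cradle_green and cradle_blue between 0.12 and 0.2 m) or (horizontal distance between coupon_green_mid and coupon_blue_mid above 0.2 m and horizontal distance between cradle_green and cradle_blue above 0.2 m)) and ((horizontal distance between coupon_white_mid and coupon_blue_mid below 0.12 m and horizontal distance between cradle_white and cradle_blue below 0.12 m) or (horizontal distance between coupon_white_mid and coupon_blue_mid between 0.12 and 0.2 m and horizontal distance between cradle_white and cradle_blue between 0.12 and 0.2 m) or (horizontal distance between coupon_white_mid and coupon_blue_mid above 0.2 m and horizontal distance between cradle_white and cradle_blue above 0.2 m)) and ((horizontal distance between coupon_red_mid and step_wedge below 0.125 m and y of each of cradle_green, cradle_white, cradle_blue in the frame of cradle_red below 0 m) or (horizontal distance between coupon_green_mid and step_wedge below 0.125 m and y of each of cradle_red, cradle_white, cradle_blue in the frame of cradle_green below 0 m) or (horizontal distance between coupon_white_mid and step_wedge below 0.125 m and y of each of cradle_red, cradle_green, cradle_blue in the frame of cradle_white below 0 m) or (horizontal distance between coupon_blue_mid and step_wedge below 0.125 m and y of each of cradle_red, cradle_green, cradle_white in the frame of cradle_blue below 0 m)) and distance of step_wedge from where it was at the start of the episode below 0.015 m); the robot touches nothing.
It fails at once if the red coupon is dropped (falls freely by more than about 25 mm) (linear speed of coupon_red above 0.7 m/s and contact force between coupon_red and the fingers below 0.05 N).
It fails at once if the green coupon is dropped (falls freely by more than about 25 mm) (linear speed of coupon_green above 0.7 m/s and contact force between coupon_green and the fingers below 0.05 N).
It fails at once if the white coupon is dropped (falls freely by more than about 25 mm) (linear speed of coupon_white above 0.7 m/s and contact force between coupon_white and the fingers below 0.05 N).
It fails at once if the blue coupon is dropped (falls freely by more than about 25 mm) (linear speed of coupon_blue above 0.7 m/s and contact force between coupon_blue and the fingers below 0.05 N).
It fails at once if the step wedge is pushed more than 15 mm from its place (distance of step_wedge from where it was at the start of the episode above 0.015 m).
It also fails if it takes over 115 s, if anything falls off the work surface, if the arm or the gripper's body presses on something with over 40 N, if the wrist force passes 120 N, or if a joint passes its speed limit or range.

## Robot

A 6-joint arm with a two-finger parallel gripper is mounted at the origin on the work surface. World frame = base frame: x ahead of the robot, y to its left, z up, the work surface at z = 0. Lengths are in mm, angles in rad, forces in N, time in s.
With the tool pointing down it reaches from about 400 to 925 mm from the base axis. Payload 12.5 kg.
Tool frame: the origin (TCP) lies between the finger pads; the fingertips stand 11 mm ahead of it and the grasp point (between the pads) lies 8 mm behind it (env.tip_extent is the distance from the TCP to the fingertips, in mm); x points along the fingers, z is the direction in which the jaws open and shut, and the axes are right-handed (so a half turn about x gives the same grasp; the last joint's range is limited). The gripper opens to 95 mm and grips with 3 to 60 N. Pads are 20 mm wide; open, the fingers measure 119 mm over their backs; the gripper's body (75 mm by 180 mm) begins 59 mm behind the grasp point.
Start: joints at [1.098, 0.491, 1.559, -0, 1.092, -0.106], TCP at [224.128, 583.449, 225.661] pointing down, gripper open.
Joint ranges: [-3.1, 3.1], [-0.84, 2.19], [0.05, 2.79], [-1.13, 4.28], [0.06, 2.93], [-2.69, 2.69]. Speed limits (rad/s): [2.22, 2.22, 2.79, 3.14, 3.14, 3.14].

## Interface

Orientations are given as [roll, pitch, yaw] about the fixed x, y, z axes, in that order (R = Rz(yaw) Ry(pitch) Rx(roll)).
In Python, from cell import status, imaging, env gives the robot as it stands. The module is installed in compiled form; this text tells all that it offers.
- The arm moves only by the tool apply_moves, never from a script. Its argument "increments" is a list of rows, each a list of 5 numbers: the closure, from 0 (fully open) to 1 (shut), then the shift along the tool's x, y, z in mm, then the turn about the tool's x in degrees. A call has 1 to 10 rows; each row shifts and turns the commanded pose from where the row before left it, along the tool's axes as they then stand; what a row does not reach is not made up. A row lasts 1/10 s, in which the tool goes at most 50 mm and 8.59 degrees, less where a joint would pass 70% of its speed; a pose out of reach is approached as far as the arm can. A call with a gripper value outside its range is refused whole. The fingers move at their own pace and stop on an object; the grip force is fixed at half the most. Time passes only in rows, so rows that do not move let the fingers close. It gives the time, the measured TCP pose, the force and the opening at its end, in the units of the state.
- status.state(): the state, without advancing time (a new reading comes with each control period).
- imaging.read_camera(name): name is "scene" or "top"; returns a dict with "pixels" (420x560x3 uint8, red, green, blue), "fovy" (degrees; the focal length in pixels is half the picture's height over the tangent of half this angle, whatever the lens; pixels are square), "cx", "cy" (the principal point, pixels), "R" (3x3) and "t" (3): a world point X has camera coordinates R X + t. Camera axes: x right, y down, z forward; pixel columns grow to the right and rows downward; lengths in mm; the calibration is good to about 2 mm. A picture is of the moment at which its call begins. There is no depth.
- env.job_done(): hands the job in, once; it reports no verdict.
The state is a dict: "t": time; "joints": joint angles; "qvel": joint speeds; "tau": joint torques, N m; "eef_pos": TCP position; "tcp_rot": TCP orientation; "ft_force": force on the tool from outside, world axes, zero at the start; "moment": the same for the moment, N m; "opening": opening from 0.0 (shut) to 1.0 (fully open).
Only numpy, scipy, OpenCV 4.12 (cv2) and the standard library are available. Lean on these libraries where they do the work, as an engineer would, in place of code of your own. Each camera call takes 0.05 s, during which the arm holds its last target. There are 200 camera calls.

## Working session

There is one attempt and no reset: what is moved stays moved. The work goes in short steps, Python scripts to look and compute and a tool call to move; the robot and the scene stay as the last step left them, time stands still between calls to the robot, and variables do not carry over. Pictures are saved under pics/ and viewed, about 12 in all and at most 16, crops included, and the job is handed in when it is done.

Besides the shell and the picture viewer there is one more tool, called after "Request:" as name([rows], argument=value, ...), one row to a line, values as JSON. apply_moves: Moves the arm, as the interface text tells. Its arguments: {"type":"object","properties":{"increments":{"type":"array"}},"required":["increments"]}

```bash
mkdir -p pics
cat > h.py <<'E'
import numpy as np, cv2
from cell import status, imaging, env
def cap(n,f):
    c=imaging.read_camera(n); cv2.imwrite(f'pics/{f}.png',c['pixels'][:,:,::-1]); np.save(f'pics/{f}.npy',c,allow_pickle=True); return c
def load(f): return np.load(f'pics/{f}.npy',allow_pickle=True).item()
def ray(c,u,v):
    f=c['pixels'].shape[0]/2/np.tan(np.radians(c['fovy'])/2)
    R=np.array(c['R']);t=np.array(c['t']); d=R.T@np.array([(u-c['cx'])/f,(v-c['cy'])/f,1]); return -R.T@t,d
def onz(c,u,v,z):
    o,d=ray(c,u,v); return o+d*(z-o[2])/d[2]
def proj(c,X):
    f=c['pixels'].shape[0]/2/np.tan(np.radians(c['fovy'])/2); p=np.array(c['R'])@np.array(X)+np.array(c['t']); return p[:2]/p[2]*f+[c['cx'],c['cy']]
def tri(c1,p1,c2,p2):
    o1,d1=ray(c1,*p1);o2,d2=ray(c2,*p2);A=np.c_[d1,-d2];s=np.linalg.lstsq(A,o2-o1,rcond=None)[0]
    a=o1+d1*s[0];b=o2+d2*s[1];return (a+b)/2,np.linalg.norm(a-b)
E
python3 - <<'E'
from h import *
for n in('scene','top'):
    c=cap(n,n+'0'); print(n,c['fovy'],c['cx'],c['cy'],np.round(ray(c,280,210)[0]),np.round(c['R'],3).tolist())
s=status.state();print(s)
E
```

```text
scene 55.920260517134466 282.20791366515704 203.30084994685942 [1272.  -52.  609.] [[0.096, 0.995, -0.005], [0.518, -0.054, -0.854], [-0.85, 0.08, -0.521]]
top 53.51622362311199 273.95456034620764 206.30786577472068 [ 253.   29. 1295.] [[-0.028, -0.999, 0.025], [-0.989, 0.024, -0.143], [0.143, -0.029, -0.989]]
{'t': 0.1, 'joints': array([ 1.09839546e+00,  4.91491248e-01,  1.55934732e+00, -2.31789462e-05,
        1.09164911e+00, -1.05576316e-01]), 'qvel': array([ 0.00057488, -0.00200616, -0.00116987, -0.00095949,  0.00110803,
        0.00010289]), 'tau': array([ 2.73977807e-03, -6.13619328e+01, -2.58608383e+01,  6.93917018e-02,
        4.70392965e-02, -3.75467550e-05]), 'eef_pos': array([224.04970364, 583.27730808, 225.13934066]), 'tcp_rot': array([ 3.05898259,  1.56990106, -2.02022025]), 'ft_force': array([ 0.2704328 ,  0.02136796, -0.32647886]), 'moment': array([0.00768457, 0.04437986, 0.02459412]), 'opening': 0.9988044247246998}
```

View pics/scene0.png

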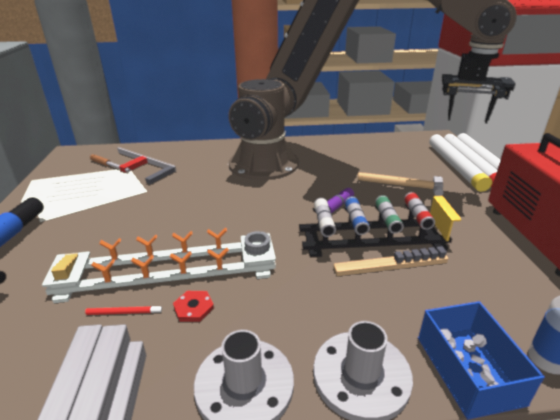

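View pics/top0.png

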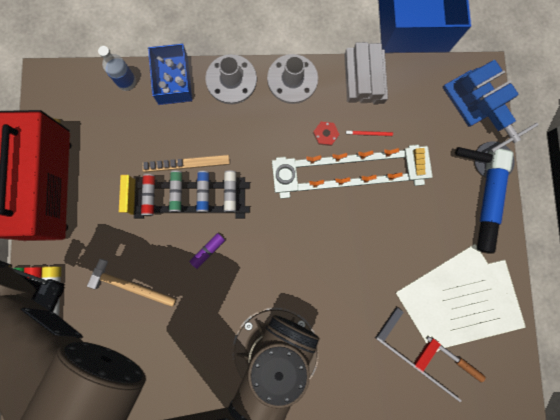

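The coupons run from the yellow plate in the order red, green, blue, white. The plate is near (124,193) in the top view and the wedge is at the rack's right end, near (420,162). The purple tube at (207,250) is a decoy.

Run:
```python
from h import *
a=cv2.imread('pics/top0.png');b=cv2.imread('pics/scene0.png')
i=cv2.resize(a[135:220,110:250],None,fx=5,fy=5,interpolation=2)[:300*2,:700]
j=cv2.resize(a[140:205,265:440],None,fx=4.5,fy=4.5,interpolation=2)
k=np.zeros((i.shape[0]+0,800,3),np.uint8)
i2=cv2.resize(a[165:220,110:255],None,fx=5.4,fy=5.4,interpolation=2)
j2=cv2.resize(a[140:200,265:440],None,fx=4.5,fy=4.5,interpolation=2)
w=max(i2.shape[1],j2.shape[1]);pad=lambda m:cv2.copyMakeBorder(m,0,0,0,w-m.shape[1],0)
cv2.imwrite('pics/tc.png',np.vstack([pad(i2),pad(j2)]))
for n in('top0','scene0'):
    c=load(n);h=cv2.cvtColor(c['pixels'],cv2.COLOR_RGB2HSV)
    for nm,lo,hi in(('orange',(5,150,100),(14,255,255)),('red',(175,150,80),(180,255,255)),('red0',(0,150,80),(4,255,255)),('green',(60,80,40),(90,255,255)),('blue',(100,110,60),(118,255,255)),('yel',(20,120,100),(32,255,255))):
        m=cv2.inRange(h,lo,hi);N,_,st,ce=cv2.connectedComponentsWithStats(m)
        print(n,nm,[(*np.round(ce[q],1).tolist(),int(st[q,4])) for q in range(1,N) if 8<st[q,4]<900 and ((n=='top0' and 110<ce[q][1]<230 and 110<ce[q][0]<440) or (n=='scene0' and 180<ce[q][1]<300 and 45<ce[q][0]<460))])
```

```text
top0 orange [(391.0, 150.9, 56), (365.2, 153.4, 55), (339.3, 155.8, 52), (313.3, 158.3, 55), (394.3, 175.0, 53), (368.3, 177.5, 55), (342.5, 179.9, 54), (316.4, 182.3, 54)]
top0 red []
top0 red0 [(325.9, 133.1, 309), (372.8, 132.9, 144), (148.0, 179.3, 88), (146.5, 208.5, 96)]
top0 green [(175.4, 175.8, 74), (174.8, 204.8, 90)]
top0 blue [(202.8, 176.0, 84), (201.7, 205.0, 96)]
top0 yel [(419.8, 160.9, 229), (123.5, 193.5, 354)]
scene0 orange [(217.2, 236.0, 94), (182.4, 239.7, 101), (144.8, 255.7, 252), (107.0, 259.6, 268), (217.8, 256.2, 114), (181.0, 260.8, 129)]
scene0 red []
scene0 red0 [(410.5, 196.5, 52), (422.6, 215.2, 66)]
scene0 green [(381.5, 199.8, 39), (391.4, 218.8, 57)]
scene0 blue [(351.0, 200.8, 56), (358.4, 220.2, 72)]
scene0 yel [(443.6, 215.0, 739), (63.8, 266.2, 272)]
```

View pics/tc.png

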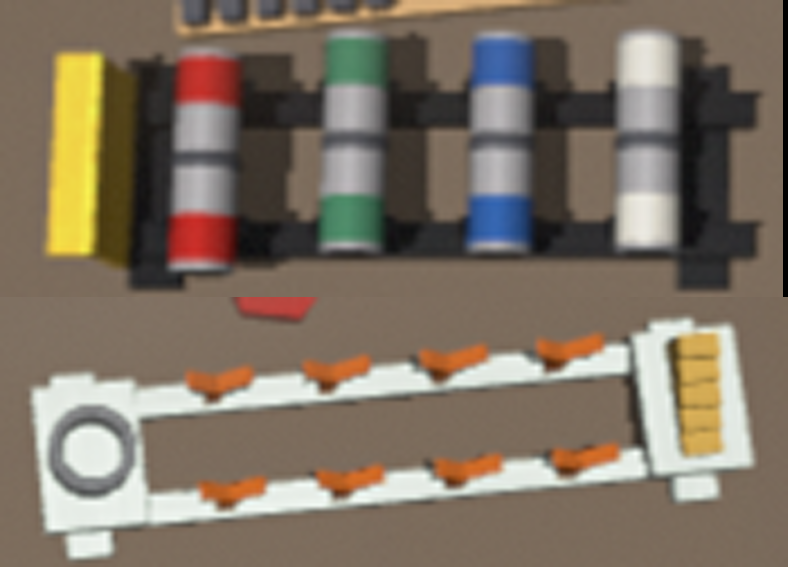

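Run:
```python
from h import *
T=load('top0');S=load('scene0')
for n,tp,sp in(('r+',(148,179.3),(422.6,215.2)),('r-',(146.5,208.5),(410.5,196.5)),('g+',(175.4,175.8),(391.4,218.8)),('g-',(174.8,204.8),(381.5,199.8)),('b+',(202.8,176),(358.4,220.2)),('b-',(201.7,205),(351,200.8)),
 ('o+1',(313.3,158.3),(217.8,256.2)),('o+2',(339.3,155.8),(181,260.8)),('o-1',(316.4,182.3),(217.2,236)),('o-2',(342.5,179.9),(182.4,239.7))):
    p,e=tri(T,tp,S,sp);print(n,p.round(1),'gap',round(e,1))
cs=[(391.0,150.9),(365.2,153.4),(339.3,155.8),(313.3,158.3)],[(394.3,175),(368.3,177.5),(342.5,179.9),(316.4,182.3)]
for z in(60,68):
  A=np.array([[onz(T,*p,z)[:2] for p in r] for r in cs]);m=A.mean(0);print(z,m.round(1).tolist(),'centre',m.mean(0).round(1),'pitch',np.linalg.norm(m[0]-m[3])/3,'dx',(A[0]-A[1]).mean(0).round(1),'yaw y-axis',np.degrees(np.arctan2(*(m[3]-m[0])[::1])))
# white coupon / beads
h=cv2.cvtColor(T['pixels'],cv2.COLOR_RGB2HSV);m=cv2.inRange(h,(0,0,170),(180,60,255));m[:160]=0;m[215:]=0;m[:,:215]=0;m[:,245:]=0
N,_,st,ce=cv2.connectedComponentsWithStats(m);print([(ce[q].round(1).tolist(),st[q].tolist()) for q in range(1,N) if st[q,4]>8])
g=T['pixels'].astype(int).sum(2)
for x in(147,175,202,230):
  print(x,g[168:215,x-1:x+2].mean(1).astype(int).tolist())
```

```text
r+ [514.4 358.5  90.1] gap 4.3
r- [428.  361.3  91.4] gap 4.0
g+ [523.  278.7  90.8] gap 4.2
g- [437.1 280.8  91.7] gap 2.2
b+ [520.9 199.2  90.7] gap 3.0
b- [434.6 202.7  92.1] gap 2.7
o+1 [ 576.9 -131.1   55.2] gap 1.5
o+2 [ 583.2 -211.    54.2] gap 2.7
o-1 [ 501.6 -136.4   56. ] gap 3.2
o-2 [ 507.2 -216.7   55.4] gap 2.8
60 [[556.0, -374.3], [549.9, -294.0], [544.1, -214.3], [538.3, -134.3]] centre [ 547.  -254.2] pitch 80.21211887080746 dx [75.4  5.5] yaw y-axis -4.219528155873876
68 [[554.0, -371.7], [547.9, -291.9], [542.2, -212.7], [536.4, -133.3]] centre [ 545.1 -252.4] pitch 79.69236025288576 dx [75.   5.5] yaw y-axis -4.2195281558739
[([229.0, 177.8], [225, 171, 9, 18, 113]), ([228.8, 202.7], [225, 193, 9, 18, 117])]
147 [217, 259, 404, 303, 282, 362, 459, 385, 295, 286, 290, 289, 287, 283, 289, 358, 481, 530, 532, 531, 533, 531, 534, 527, 463, 273, 269, 371, 529, 536, 532, 533, 530, 528, 529, 511, 401, 285, 271, 273, 273, 271, 272, 270, 317, 429, 459]
175 [393, 303, 408, 485, 337, 312, 318, 318, 317, 314, 313, 329, 409, 524, 527, 526, 526, 526, 528, 528, 499, 345, 265, 316, 446, 526, 529, 525, 527, 526, 526, 529, 491, 327, 303, 309, 309, 308, 309, 307, 308, 377, 473, 220, 127, 269, 325]
202 [321, 325, 383, 492, 382, 330, 328, 331, 331, 328, 327, 331, 401, 528, 535, 533, 533, 536, 537, 538, 514, 384, 269, 306, 424, 538, 542, 540, 538, 540, 542, 542, 516, 382, 326, 322, 323, 322, 324, 322, 330, 403, 501, 304, 148, 266, 327]
230 [324, 337, 412, 553, 653, 661, 657, 660, 659, 660, 662, 658, 616, 532, 525, 530, 528, 529, 531, 533, 503, 349, 264, 317, 456, 532, 532, 530, 531, 531, 529, 528, 567, 665, 668, 664, 664, 665, 663, 665, 658, 619, 491, 207, 137, 270, 325]
```

```bash
cat >> h.py <<'E'
from scipy.spatial.transform import Rotation as Ro
def go(x,y,z,yaw):
    "tool-frame shift of the TCP to x,y,z and turn so that the pipe axis direction is yaw deg (jaws perpendicular)"
    s=status.state();p=s['eef_pos'];R=Ro.from_euler('xyz',s['tcp_rot']).as_matrix()
    d=R.T@(np.array([x,y,z])-p)
    zt=np.degrees(np.arctan2(R[1,2],R[0,2])); e=(yaw+90-zt+90)%180-90
    print('tcp',p.round(1),'jaw',zt.round(2),'toolx',R[:,0].round(4),'shift',d.round(1),'turn about tool x',round(-e,2),'open',round(s['opening'],2),'F',s['ft_force'].round(1),'t',s['t'])
E
python3 - <<'E'
from h import *
T=load('top0');S=load('scene0')
for p in((147.2,193.4),(175.1,190.1),(202.3,190.3),(229,190.2)): print(onz(T,*p,95.).round(1))
for p in((123.5,193.5),):print(onz(T,*p,85).round(1))
for X in((479,280,92),(479,201,92)):print(proj(S,X).round(1),proj(T,X).round(1))
go(471,360,180,-1.9)
E
```

```text
[472.3 361.   95. ]
[480.2 280.5  95. ]
[477.7 201.7  95. ]
[476.2 124.1  95. ]
[475.5 432.5  85. ]
[386.9 208.4] [175.5 190.7]
[355.3 210.1] [202.7 190.1]
tcp [224.  583.3 225.1] jaw 68.98 toolx [-4.e-04 -8.e-04 -1.e+00] shift [  45.2 -310.6 -119.8] turn about tool x -19.12 open 1.0 F [ 0.3  0.  -0.3] t 0.1
```

Request:
apply_moves([
  [0.3,0,0,0,-6.4],
  [0.3,0,0,0,-6.4],
  [0.3,0,0,0,-6.3],
  [0.3,0,0,0,0],
])

```text
t: 0.5
eef_pos: [224.1, 583.3, 225.4]
tcp_rot: [2.707, 1.57, -2.037]
ft_force: [0.6, 0.3, 1.0]
opening: 0.732
```

```bash
python3 -c "
from h import *
go(472,361,180,-1.9)"
```

```text
tcp [224.1 583.3 225.4] jaw 88.18 toolx [-3.e-04 -5.e-04 -1.e+00] shift [  45.4 -254.9 -214.3] turn about tool x 0.08 open 0.73 F [0.6 0.3 1. ] t 0.5
```

Request:
apply_moves([
  [0.3,5,-20,-17,0],
  [0.3,5,-34,-28,0],
  [0.3,6,-36,-30,0],
  [0.3,6,-36,-30,0],
  [0.3,6,-36,-30,0],
  [0.3,6,-36,-30,0],
  [0.3,6,-34,-29,0],
  [0.3,5.4,-22.9,-20.3,0],
  [0.3,0,0,0,0],
  [0.3,0,0,0,0],
])

```text
t: 1.5
eef_pos: [471.8, 360.4, 180.0]
tcp_rot: [1.782, 1.57, -2.968]
ft_force: [-0.8, -0.3, -1.0]
opening: 0.7
```

```bash
python3 -c "
from h import *
cap('top','t1');cap('scene','s1');T=cv2.imread('pics/t1.png');S=cv2.imread('pics/s1.png')
a=cv2.resize(S[110:250,290:470],(640,498),interpolation=2)
cv2.imwrite('pics/c1.png',a)
go(472,361,70,-1.9)"
```

```text
tcp [471.  361.5 180.4] jaw 88.05 toolx [-1.e-04  2.e-04 -1.e+00] shift [110.4  -1.   -0.4] turn about tool x -0.05 open 0.7 F [ 0.6  0.2 -0. ] t 1.6
```

View pics/c1.png

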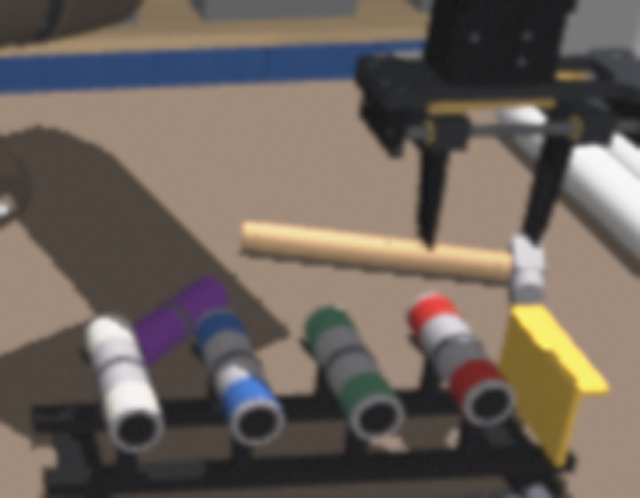

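The open fingers stand over the red pipe, with tips at crop (430,245) and (535,240). I'll check the tip projection numerically before descending.

```bash
python3 -c "
from h import *
S=load('s1')
for dy in(-33,33): print(proj(S,(471,361.5+dy,169)))
print('pipe', proj(S,(472,361,78)), proj(S,(472+60,361-2,78)))"
```

```text
[410.05420552 178.0172854 ]
[436.82904563 176.66865757]
pipe [416.84796984 209.84318271] [425.78084955 223.34668943]
```

Request:
apply_moves([
  [0.3,15,0,0,0],
  [0.3,25,0,0,0],
  [0.3,25,0,0,0],
  [0.3,15,0,0,0],
  [0.3,0,0,0,0],
])

```text
t: 2.1
eef_pos: [470.1, 361.3, 98.7]
tcp_rot: [2.111, 1.568, -2.634]
ft_force: [0.7, 0.8, -0.1]
opening: 0.699
```

Request:
apply_moves([
  [0.3,15,0,0,0],
  [0.3,13,0,1,0],
  [0.3,0,0,0,0],
  [0.75,0,0,0,0],
  [0.75,0,0,0,0],
  [0.75,0,0,0,0],
  [0.75,0,0,0,0],
  [0.75,0,0,0,0],
])

```text
t: 2.9
eef_pos: [472.2, 363.5, 73.2]
tcp_rot: [-0.489, 1.567, 1.047]
ft_force: [-0.8, 5.8, 2.8]
opening: 0.348
```

Request:
apply_moves([
  [1,0,0,0,0],
  [1,0,0,0,0],
  [1,0,0,0,0],
])

```text
t: 3.2
eef_pos: [472.3, 363.4, 73.2]
tcp_rot: [-0.615, 1.567, 0.922]
ft_force: [-1.8, 9.5, 4.0]
opening: 0.345
```

```bash
python3 -c "
from h import *
go(472,361,70,-1.9)"
```

```text
tcp [472.3 363.4  73.2] jaw 88.07 toolx [ 0.0024  0.0032 -1.    ] shift [ 3.2  0.2 -2.4] turn about tool x -0.03 open 0.35 F [-1.8  9.5  4. ] t 3.2
```

Request:
apply_moves([
  [1,-6,0,0,0],
  [1,-15,0,0,0],
  [1,-25,0,0,0],
  [1,-25,0,0,0],
  [1,-14,0,0,0],
  [1,0,0,0,-3],
  [1,0,0,0,-3.1],
  [1,0,0,0,0],
  [1,0,0,0,0],
])

```text
t: 4.1
eef_pos: [471.7, 361.5, 157.2]
tcp_rot: [2.169, 1.57, -2.472]
ft_force: [-0.4, 0.3, -2.7]
opening: 0.348
```

```bash
python3 -c "
from h import *
go(556.3,-374.4,158,4.2)
cap('scene','s2');cap('top','t2')"
```

```text
tcp [471.7 361.5 157.2] jaw 94.09 toolx [-4.e-04 -3.e-04 -1.e+00] shift [-6.000e-01 -3.200e+01 -7.401e+02] turn about tool x -0.11 open 0.35 F [-0.4  0.3 -2.7] t 4.1
```

View pics/s2.png

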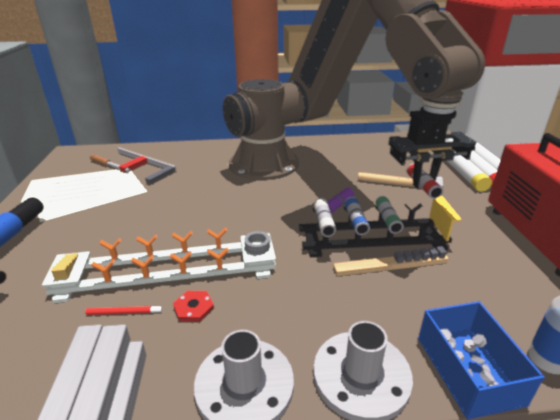

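Red is held level at (424,180), with its cradle empty at (413,213). Next I carry it to the wedge end.

Request:
apply_moves([
  [1,0,0,-15,0],
  [1,0,0,-30,0],
  [1,0,0,-40,0],
  [1,0,-2,-45,0],
  [1,0,-2,-45,0],
  [1,0,-2,-45,0],
  [1,0,-2,-45,0],
  [1,0,-2,-45,0],
  [1,0,-2,-45,0],
  [1,0,-2,-45,0],
])

```text
t: 5.2
eef_pos: [514.4, -38.6, 157.3]
tcp_rot: [-1.325, 1.571, 0.318]
ft_force: [0.2, 0.5, -2.1]
opening: 0.349
```

Request:
apply_moves([
  [1,0,-2,-45,0],
  [1,0,-2,-45,0],
  [1,0,-2,-45,0],
  [1,0,-2,-45,0],
  [1,0,-2,-45,0],
  [1,0,-2,-40,0],
  [1,0,-2,-30,0],
  [1,0,-2,-20,0],
  [1,0,0,-10,0],
  [1,0,0,0,0],
])

```text
t: 6.2
eef_pos: [553.8, -360.1, 156.8]
tcp_rot: [0.85, 1.57, 2.493]
ft_force: [-0.6, 0.5, -2.9]
opening: 0.347
```

```bash
python3 -c "
from h import *
go(556.3,-374.4,158,4.2)
cap('scene','s3');cap('top','t3')
a=cv2.imread('pics/t3.png');cv2.imwrite('pics/c3.png',cv2.resize(a[120:220,260:450],(760,400),interpolation=2))"
```

```text
tcp [ 553.8 -360.1  156.8] jaw 94.09 toolx [-5.e-04  4.e-04 -1.e+00] shift [ -1.2  -1.4 -14.5] turn about tool x -0.11 open 0.35 F [-0.6  0.5 -2.9] t 6.2
```

Request:
apply_moves([
  [1,0,-1.4,-8,0],
  [1,0,0,-6.5,0],
  [1,10,0,0,0],
  [1,20,0,0,0],
  [1,18,0,0,0],
  [1,0,0,0,0],
  [1,0,0,0,0],
])

```text
t: 7.0
eef_pos: [557.0, -373.3, 109.0]
tcp_rot: [0.717, 1.57, 2.361]
ft_force: [-0.1, -0.3, -1.8]
opening: 0.346
```

```bash
python3 -c "
from h import *
go(556.3,-374.4,73,4.2)
S=cap('scene','s3');cap('top','t3')
a=cv2.imread('pics/t3.png')[120:220,260:450];b=cv2.imread('pics/s3.png')[200:310,30:240]
cv2.imwrite('pics/c3.png',np.vstack([cv2.resize(a,(570,300),interpolation=2),cv2.resize(b,(570,299),interpolation=2)]))"
```

```text
tcp [ 557.  -373.3  109. ] jaw 94.19 toolx [-5.e-04  5.e-04 -1.e+00] shift [36.   0.8 -1. ] turn about tool x -0.01 open 0.35 F [-0.1 -0.3 -1.8] t 7.0
```

View pics/c3.png

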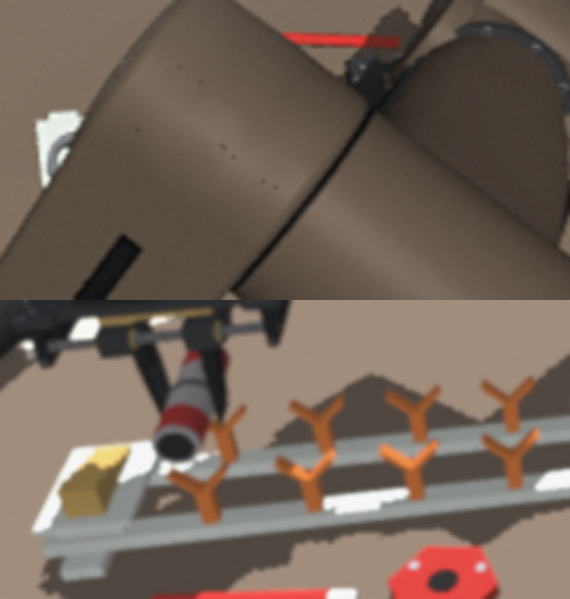

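```bash
python3 -c "
from h import *
S=load('s3');a=np.array([.9973,.0736])
print('end pred',proj(S,[*(np.array([557,-373.3])+60*a),114]),'obs 94.8,253.4')
for k,c in enumerate([(556.3,-374.4),(550.4,-294.6),(544.6,-214.8),(538.7,-135)]):
  for d in(44,-32):
    q=np.array(c)+d*a; n=np.array([-.0736,.9973])
    print(k,d,'notch',proj(S,[*q,54]).round(1),'tips',proj(S,[*(q+19*n),74]).round(1),proj(S,[*(q-19*n),74]).round(1))
o=onz(S,94.8,253.4,114);print(o)
a=cv2.imread('pics/s3.png')[225:285,85:215]
cv2.imwrite('pics/c4.png',cv2.resize(a,None,fx=6,fy=6,interpolation=2))
"
```

```text
end pred [ 93.77305597 253.41226731] obs 94.8,253.4
0 44 notch [102.3 270.9] tips [109.5 262.6] [ 90.3 264.6]
0 -32 notch [109.4 249. ] tips [116.2 241. ] [ 98.5 242.8]
1 44 notch [141.6 266.6] tips [149.1 258.3] [130.4 260.3]
1 -32 notch [145.9 245.2] tips [152.9 237.3] [135.6 239.1]
2 44 notch [179.8 262.4] tips [187.6 254.2] [169.4 256.1]
2 -32 notch [181.4 241.6] tips [188.6 233.7] [171.8 235.4]
3 44 notch [217.1 258.3] tips [225.1 250.1] [207.4 252. ]
3 -32 notch [216.1 238. ] tips [223.5 230.2] [207.1 231.9]
[ 617.00700043 -366.85025014  114.        ]
```

View pics/c4.png

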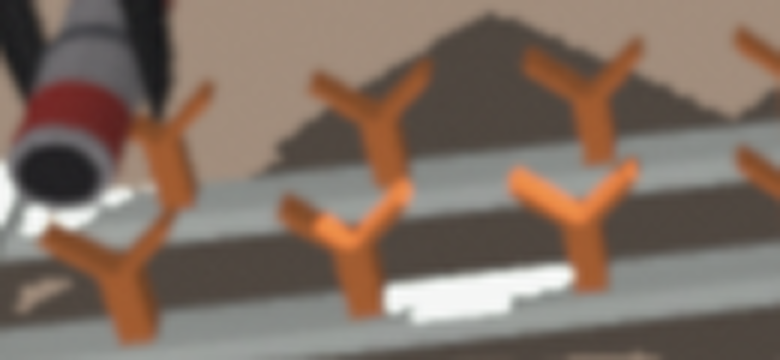

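Request:
apply_moves([
  [1,0,0.7,1.7,0],
  [1,12,0,0,0],
  [1,12,0,0,0],
  [1,6,0,0,0],
  [1,0,0,0,0],
])

```text
t: 7.6
eef_pos: [555.7, -371.5, 77.6]
tcp_rot: [0.773, 1.568, 2.417]
ft_force: [-0.1, -0.0, -3.4]
opening: 0.348
```

Request:
apply_moves([
  [1,2,0,0,0],
  [1,2,0,0,0],
  [1,0,0,0,0],
  [1,0,0,0,0],
])

```text
t: 8.0
eef_pos: [556.3, -371.9, 75.4]
tcp_rot: [-1.993, 1.57, -0.349]
ft_force: [0.5, 0.2, -2.1]
opening: 0.35
```

Request:
apply_moves([
  [1,1.5,0,0,0],
  [1,1,0,0,0],
  [1,0,0,0,0],
  [1,0,0,0,0],
])

```text
t: 8.4
eef_pos: [556.4, -372.2, 73.1]
tcp_rot: [-2.363, 1.57, -0.719]
ft_force: [-0.6, -0.9, 1.3]
opening: 0.346
```

Request:
apply_moves([
  [1,1,0,0,0],
  [1,0,0,0,0],
  [0.45,0,0,0,0],
  [0.3,0,0,0,0],
  [0.3,0,0,0,0],
  [0.3,-10,0,0,0],
  [0.3,-25,0,0,0],
  [0.3,-35,0,0,0],
  [0.3,-35,0,0,0],
  [0.3,0,0,0,0],
])

```text
t: 9.4
eef_pos: [557.7, -372.8, 182.3]
tcp_rot: [-2.317, 1.563, -0.673]
ft_force: [-0.0, 0.3, -0.1]
opening: 0.697
```

```bash
python3 -c "
from h import *
go(480,283,165,-1.9)
S=cap('scene','s4')
cv2.imwrite('pics/c5.png',cv2.resize(cv2.imread('pics/s4.png')[190:290,40:240],(800,400),interpolation=2))"
```

```text
tcp [ 557.7 -372.8  182.3] jaw 94.2 toolx [ 0.0062 -0.0049 -1.    ] shift [ 13.6  29.6 659.9] turn about tool x 6.1 open 0.7 F [-0.   0.3 -0.1] t 9.4
```

View pics/c5.png

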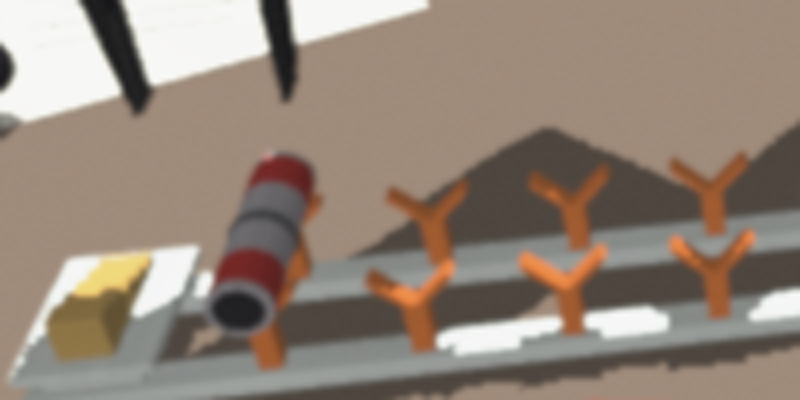

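```bash
python3 -c "
from h import *
S=load('s4');a=np.array([.9973,.0736]);n=np.array([-.0736,.9973])
for nm,c in(('c0',np.array([556.3,-372.])),):
  for dz in (0,5): print('end',proj(S,[*(c+60*a),78+dz]),'end-',proj(S,[*(c-60*a),78+17+dz]))
print('notch',proj(S,[*(c+44*a),54]),'tips',proj(S,[*(c+44*a+19*n),74]))
print('shelf/wedge', [proj(S,[*(np.array([547.5,-252])-210*n),40])])
"
```

```text
end [ 98.98309096 267.02860303] end- [108.7842064  227.13500046]
end [ 98.38023483 265.13979012] end- [108.27159798 225.32437873]
notch [103.45217498 270.8706111 ] tips [110.69771417 262.49867458]
shelf/wedge [array([ 66.23866926, 267.3472359 ])]
```

Red is seated: its end is at (100,268) against a predicted (99,267). Next is green.

Request:
apply_moves([
  [0.3,0,0,0,3],
  [0.3,0,0,0,3.1],
  [0.3,0,0,0,0],
])

```text
t: 9.75
eef_pos: [555.9, -371.5, 175.8]
tcp_rot: [0.817, 1.569, 2.354]
ft_force: [0.1, -0.5, -0.1]
opening: 0.698
```

```bash
python3 -c "
from h import *
go(480,283,165,-1.9)"
```

```text
tcp [ 555.9 -371.5  175.8] jaw 88.04 toolx [-0.0012  0.0012 -1.    ] shift [ 11.6  98.2 651.5] turn about tool x -0.06 open 0.7 F [ 0.1 -0.5 -0.1] t 9.75
```

Request:
apply_moves([
  [0.3,0,6,20,0],
  [0.3,0,6,35,0],
  [0.3,0,6,45,0],
  [0.3,0,6,45,0],
  [0.3,0,6,45,0],
  [0.3,0,6,45,0],
  [0.3,0,6,45,0],
  [0.3,0,6,45,0],
  [0.3,0,6,45,0],
  [0.3,0,6,45,0],
])

```text
t: 10.75
eef_pos: [509.4, 46.7, 176.4]
tcp_rot: [1.393, 1.57, 2.932]
ft_force: [1.3, -1.4, -0.2]
opening: 0.701
```

Request:
apply_moves([
  [0.3,0,6,45,0],
  [0.3,0,6,45,0],
  [0.3,0,6,45,0],
  [0.3,0,6,40,0],
  [0.3,3,6,30,0],
  [0.3,4,5,20,0],
  [0.3,4,3.2,11.5,0],
  [0.3,0,0,0,0],
  [0.3,0,0,0,0],
])

```text
t: 11.65
eef_pos: [479.9, 282.0, 165.5]
tcp_rot: [2.167, 1.57, -2.578]
ft_force: [-0.6, -0.2, 0.4]
opening: 0.698
```

```bash
python3 -c "
from h import *
go(480,283,73,-1.9)"
```

```text
tcp [479.9 282.  165.5] jaw 88.11 toolx [-6.e-04 -3.e-04 -1.e+00] shift [92.5 -0.2  1.1] turn about tool x 0.01 open 0.7 F [-0.6 -0.2  0.4] t 11.65
```

Request:
apply_moves([
  [0.3,15,0,0.5,0],
  [0.3,25,0,0,0],
  [0.3,25,0,0,0],
  [0.3,15,0,0,0],
  [0.3,12,0,0,0],
  [0.3,0,0,0,0],
  [1,0,0,0,0],
  [1,0,0,0,0],
  [1,0,0,0,0],
  [1,0,0,0,0],
])

```text
t: 12.65
eef_pos: [480.1, 283.2, 74.3]
tcp_rot: [-1.103, 1.57, 0.434]
ft_force: [0.6, 0.5, -0.1]
opening: 0.419
```

Request:
apply_moves([
  [1,0,0,0,0],
  [1,0,0,0,0],
  [1,0,0,0,0],
])

```text
t: 12.95
eef_pos: [480.1, 283.6, 74.1]
tcp_rot: [-0.829, 1.57, 0.709]
ft_force: [-1.4, 4.2, 4.6]
opening: 0.347
```

Request:
apply_moves([
  [1,-6,0,0,0],
  [1,-15,0,0,0],
  [1,-25,0,0,0],
  [1,-25,0,0,0],
  [1,-14,0,0,0],
  [1,0,0,0,-3],
  [1,0,0,0,-3.1],
  [1,0,0,0,0],
  [1,0,0,0,0],
])

```text
t: 13.85
eef_pos: [479.6, 282.8, 158.6]
tcp_rot: [2.063, 1.57, -2.579]
ft_force: [0.6, -0.8, -2.9]
opening: 0.347
```

```bash
python3 -c "
from h import *
go(550.4,-292,158,4.2)"
```

```text
tcp [479.6 282.8 158.6] jaw 94.09 toolx [-7.e-04 -5.e-04 -1.e+00] shift [   0.8  -29.6 -578.4] turn about tool x -0.11 open 0.35 F [ 0.6 -0.8 -2.9] t 13.85
```

Request:
apply_moves([
  [1,0,0,-15,0],
  [1,0,-2,-30,0],
  [1,0,-2,-40,0],
  [1,0,-2,-45,0],
  [1,0,-2,-45,0],
  [1,0,-2,-45,0],
  [1,0,-2,-45,0],
  [1,0,-2,-45,0],
  [1,0,-2,-45,0],
  [1,0,-2,-45,0],
])

```text
t: 14.85
eef_pos: [526.3, -117.1, 158.7]
tcp_rot: [1.35, 1.57, 2.993]
ft_force: [1.4, 0.2, -2.8]
opening: 0.352
```

Request:
apply_moves([
  [1,0,-2,-45,0],
  [1,0,-2,-45,0],
  [1,0,-2,-40,0],
  [1,0,-2,-25,0],
  [1,0,-2,-15,0],
  [1,0,-1.6,-8.4,0],
  [1,0,0,0,0],
  [1,0,0,0,0],
])

```text
t: 15.65
eef_pos: [551.4, -290.6, 158.6]
tcp_rot: [0.631, 1.57, 2.275]
ft_force: [-0.7, 0.3, -2.5]
opening: 0.345
```

```bash
python3 -c "
from h import *
go(550.4,-292,77,4.2)"
```

```text
tcp [ 551.4 -290.6  158.6] jaw 94.22 toolx [-5.e-04  6.e-04 -1.e+00] shift [81.6  1.1 -1.4] turn about tool x 0.02 open 0.35 F [-0.7  0.3 -2.5] t 15.65
```

Request:
apply_moves([
  [1,12,1,-1.4,0],
  [1,22,0,0,0],
  [1,22,0,0,0],
  [1,15,0,0,0],
  [1,8,0,0,0],
  [1,3,0,0,0],
  [1,0,0,0,0],
  [1,0,0,0,0],
])

```text
t: 16.45
eef_pos: [551.0, -293.3, 77.4]
tcp_rot: [-2.148, 1.57, -0.505]
ft_force: [-0.1, -0.7, -2.8]
opening: 0.35
```

Request:
apply_moves([
  [1,1.5,0,0,0],
  [1,1,0,0,0],
  [1,1,0,0,0],
  [1,0,0,0,0],
  [1,0,0,0,0],
])

```text
t: 16.95
eef_pos: [550.9, -293.1, 74.6]
tcp_rot: [-2.11, 1.57, -0.466]
ft_force: [-3.4, 3.2, 9.4]
opening: 0.348
```

Request:
apply_moves([
  [0.6,0,0,0,0],
  [0.45,0,0,0,0],
  [0.3,0,0,0,0],
  [0.3,0,0,0,0],
  [0.3,-10,0,0,0],
  [0.3,-25,0,0,0],
  [0.3,-35,0,0,0],
  [0.3,-30,0,0,3],
  [0.3,0,0,0,3.1],
  [0.3,0,0,0,0],
])

```text
t: 17.95
eef_pos: [550.9, -293.2, 174.7]
tcp_rot: [-2.084, 1.569, -0.547]
ft_force: [0.1, 0.5, -0.1]
opening: 0.7
```

```bash
python3 -c "
from h import *
go(478,203,165,-1.9)
S=cap('scene','s5')
cv2.imwrite('pics/c6.png',cv2.resize(cv2.imread('pics/s5.png')[190:290,40:240],(800,400),interpolation=2))
a=np.array([.9973,.0736])
for c in ((556.3,-372),(550.4,-292)):print('end',proj(S,[*(np.array(c)+60*a),78]))"
```

```text
tcp [ 550.9 -293.2  174.7] jaw 88.04 toolx [ 0.0018 -0.0011 -1.    ] shift [  9.1  89.8 493.4] turn about tool x -0.06 open 0.7 F [ 0.1  0.5 -0.1] t 17.95
end [ 98.98309096 267.02860303]
end [139.65837546 262.58950294]
```

View pics/c6.png

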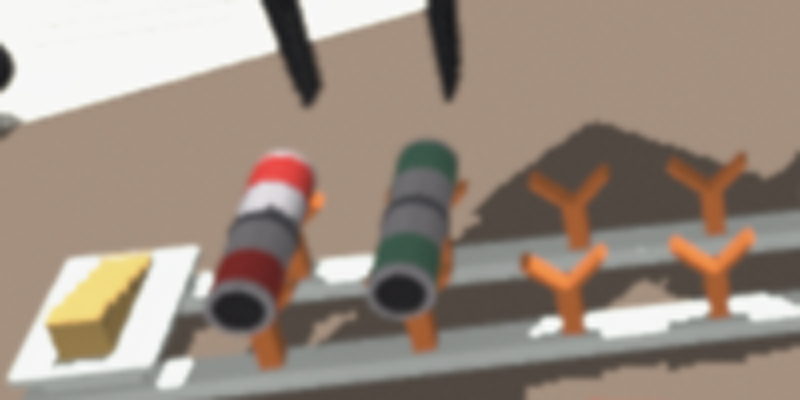

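Green is seated beside red: its end is at (140.5,263) against a predicted (139.7,262.6). Next is blue.

Request:
apply_moves([
  [0.3,0,5,20,0],
  [0.3,0,8,35,0],
  [0.3,0,8,43,0],
  [0.3,0,8,43,0],
  [0.3,0,8,43,0],
  [0.3,0,8,43,0],
  [0.3,0,8,43,0],
  [0.3,0,8,43,0],
  [0.3,0,8,43,0],
  [0.3,0,8,43,0],
])

```text
t: 19.0
eef_pos: [486.3, 109.9, 172.8]
tcp_rot: [1.633, 1.57, -3.111]
ft_force: [0.2, 0.1, -0.1]
opening: 0.702
```

Request:
apply_moves([
  [0.3,2,6,40,0],
  [0.3,4,5,34,0],
  [0.3,3,1.8,20.4,0],
  [0.3,0,0,0,0],
  [0.3,0,0,0,0],
])

```text
t: 19.5
eef_pos: [477.1, 202.9, 163.8]
tcp_rot: [1.961, 1.57, -2.782]
ft_force: [0.6, 0.1, 0.1]
opening: 0.7
```

```bash
python3 -c "
from h import *
go(478,203.3,73.5,-1.9)"
```

```text
tcp [477.1 202.9 163.8] jaw 88.2 toolx [-1.1e-03 -4.0e-04 -1.0e+00] shift [90.3 -1.   0.5] turn about tool x 0.1 open 0.7 F [0.6 0.1 0.1] t 19.5
```

Request:
apply_moves([
  [0.3,15,-1,0.5,0],
  [0.3,25,0,0,0],
  [0.3,25,0,0,0],
  [0.3,15,0,0,0],
  [0.3,10,0,0,0],
  [0.3,0,0,0,0],
  [1,0,0,0,0],
  [1,0,0,0,0],
  [1,0,0,0,0],
  [1,0,0,0,0],
])

```text
t: 20.5
eef_pos: [478.6, 203.6, 74.7]
tcp_rot: [-1.199, 1.57, 0.339]
ft_force: [0.9, 0.2, -0.7]
opening: 0.42
```

Request:
apply_moves([
  [1,0,0,0,0],
  [1,0,0,0,0],
  [1,0,0,0,0],
])

```text
t: 20.8
eef_pos: [478.6, 203.6, 74.5]
tcp_rot: [-1.124, 1.57, 0.413]
ft_force: [-1.2, 0.5, 5.5]
opening: 0.348
```

Request:
apply_moves([
  [1,-6,0,0,0],
  [1,-15,0,0,0],
  [1,-25,0,0,0],
  [1,-25,0,0,0],
  [1,-14,0,0,0],
  [1,0,0,0,-3],
  [1,0,0,0,-3.1],
  [1,0,0,0,0],
  [1,0,0,0,0],
])

```text
t: 21.7
eef_pos: [478.3, 203.4, 159.2]
tcp_rot: [1.614, 1.57, -3.027]
ft_force: [0.6, 0.7, -2.7]
opening: 0.349
```

```bash
python3 -c "
from h import *
go(544.6,-212.5,158,4.2)"
```

```text
tcp [478.3 203.4 159.2] jaw 94.1 toolx [-4.e-04 -0.e+00 -1.e+00] shift [   1.2  -36.4 -419.6] turn about tool x -0.1 open 0.35 F [ 0.6  0.7 -2.7] t 21.7
```

Request:
apply_moves([
  [1,0,-1,-15,0],
  [1,0,-3,-30,0],
  [1,0,-3,-42,0],
  [1,0,-3,-42,0],
  [1,0,-3,-42,0],
  [1,0,-3,-42,0],
  [1,0,-3,-42,0],
  [1,0,-3,-42,0],
  [1,0,-3,-42,0],
  [1,0,-4,-40,0],
])

```text
t: 22.7
eef_pos: [534.5, -175.0, 159.1]
tcp_rot: [1.091, 1.57, 2.733]
ft_force: [1.9, -0.3, -1.7]
opening: 0.348
```

Request:
apply_moves([
  [1,0,-4,-25,0],
  [1,0,-3.4,-12,0],
  [1,0,0,-3.6,0],
  [1,0,0,0,0],
  [1,0,0,0,0],
])

```text
t: 23.2
eef_pos: [545.1, -211.2, 159.2]
tcp_rot: [0.665, 1.57, 2.31]
ft_force: [-0.7, 0.2, -1.9]
opening: 0.351
```

```bash
python3 -c "
from h import *
go(544.6,-212.5,77,4.2)"
```

```text
tcp [ 545.1 -211.2  159.2] jaw 94.23 toolx [-5.e-04  5.e-04 -1.e+00] shift [82.2  0.5 -1.3] turn about tool x 0.03 open 0.35 F [-0.7  0.2 -1.9] t 23.2
```

Request:
apply_moves([
  [1,12,0.5,-0.6,0],
  [1,22,0,0,0],
  [1,22,0,0,0],
  [1,15,0,0,0],
  [1,8,0,0,0],
  [1,3,0,0,0],
  [1,0,0,0,0],
  [1,0,0,0,0],
])

```text
t: 24.0
eef_pos: [545.2, -212.9, 77.8]
tcp_rot: [-2.01, 1.57, -0.366]
ft_force: [-0.3, -0.2, -1.1]
opening: 0.349
```

Request:
apply_moves([
  [1,1.5,0,0,0],
  [1,1,0,0,0],
  [1,1,0,0,0],
  [1,0,0,0,0],
  [1,0,0,0,0],
])

```text
t: 24.5
eef_pos: [545.1, -213.0, 74.8]
tcp_rot: [-2.019, 1.57, -0.375]
ft_force: [-2.5, 1.3, 7.4]
opening: 0.346
```

Request:
apply_moves([
  [0.6,0,0,0,0],
  [0.45,0,0,0,0],
  [0.3,0,0,0,0],
  [0.3,0,0,0,0],
  [0.3,-10,0,0,0],
  [0.3,-25,0,0,0],
  [0.3,-35,0,0,0],
  [0.3,-30,0,0,3],
  [0.3,0,0,0,3.1],
  [0.3,0,0,0,0],
])

```text
t: 25.5
eef_pos: [545.1, -213.0, 175.2]
tcp_rot: [-1.975, 1.569, -0.439]
ft_force: [-0.4, 1.5, -0.2]
opening: 0.7
```

```bash
python3 -c "
from h import *
go(476,123.7,165,-1.9)"
```

```text
tcp [ 545.1 -213.   175.2] jaw 88.04 toolx [ 1.9e-03 -9.0e-04 -1.0e+00] shift [  9.7  80.6 334.2] turn about tool x -0.06 open 0.7 F [-0.4  1.5 -0.2] t 25.5
```

Request:
apply_moves([
  [0.3,0,5,20,0],
  [0.3,0,9,35,0],
  [0.3,0,10,42,0],
  [0.3,0,10,42,0],
  [0.3,0,10,42,0],
  [0.3,0,10,42,0],
  [0.3,2,10,42,0],
  [0.3,3,10,42,0],
  [0.3,3,5,18,0],
  [0.3,2,1.6,9.2,0],
])

```text
t: 26.5
eef_pos: [473.9, 125.9, 163.2]
tcp_rot: [1.598, 1.569, 3.139]
ft_force: [-1.0, -0.6, 0.7]
opening: 0.701
```

Request:
apply_moves([
  [0.3,0,0,0,0],
  [0.3,0,0,0,0],
])

```text
t: 26.7
eef_pos: [475.5, 123.3, 163.6]
tcp_rot: [1.821, 1.57, -2.925]
ft_force: [-0.1, -0.6, -0.3]
opening: 0.7
```

```bash
python3 -c "
from h import *
go(476,123.7,73.5,-1.9)
S=cap('scene','s6');a=cv2.imread('pics/s6.png')
cv2.imwrite('pics/c7.png',a)
print(proj(S,[476+60,123.7-2,78]))"
```

```text
tcp [475.5 123.3 163.6] jaw 88.1 toolx [-4.e-04 -1.e-04 -1.e+00] shift [90.1 -0.5  0.4] turn about tool x 0.0 open 0.7 F [-0.1 -0.6 -0.3] t 26.7
[327.42547741 230.25672236]
```

View pics/c7.png

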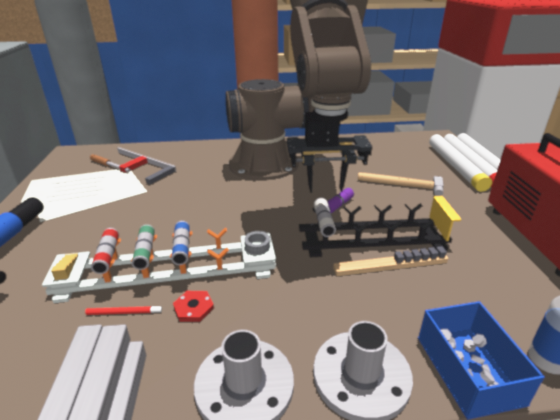

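Red, green and blue sit in order from the wedge. White is alone at (324,215), and the gripper is above it.

Request:
apply_moves([
  [0.3,15,0,0,0],
  [0.3,25,0,0,0],
  [0.3,25,0,0,0],
  [0.3,15,0,0,0],
  [0.3,9.5,0,0,0],
  [0.3,0,0,0,0],
  [1,0,0,0,0],
  [1,0,0,0,0],
  [1,0,0,0,0],
  [1,0,0,0,0],
])

```text
t: 27.75
eef_pos: [475.7, 123.8, 74.7]
tcp_rot: [-1.336, 1.57, 0.201]
ft_force: [0.5, -0.5, -0.3]
opening: 0.424
```

Request:
apply_moves([
  [1,0,0,0,0],
  [1,0,0,0,0],
  [1,0,0,0,0],
])

```text
t: 28.05
eef_pos: [475.6, 123.7, 74.5]
tcp_rot: [-1.511, 1.57, 0.027]
ft_force: [-1.0, -2.5, 5.0]
opening: 0.35
```

Request:
apply_moves([
  [1,-6,0,0,0],
  [1,-15,0,0,0],
  [1,-25,0,0,0],
  [1,-25,0,0,0],
  [1,-14,0,0,0],
  [1,0,0,0,-3],
  [1,0,0,0,-3.1],
  [1,0,0,0,0],
  [1,0,0,0,0],
])

```text
t: 28.95
eef_pos: [475.3, 123.8, 159.2]
tcp_rot: [1.355, 1.57, 2.998]
ft_force: [-0.2, 0.3, -3.2]
opening: 0.349
```

```bash
python3 -c "
from h import *
go(539,-132.7,158,4.2)"
```

```text
tcp [475.3 123.8 159.2] jaw 94.1 toolx [-5.e-04  1.e-04 -1.e+00] shift [   1.1  -45.2 -260.4] turn about tool x -0.1 open 0.35 F [-0.2  0.3 -3.2] t 28.95
```

Request:
apply_moves([
  [1,0,-3,-15,0],
  [1,0,-5,-28,0],
  [1,0,-6,-40,0],
  [1,0,-6,-40,0],
  [1,0,-6,-40,0],
  [1,0,-6,-40,0],
  [1,0,-6,-32,0],
  [1,0,-4,-17,0],
  [1,0,-3.2,-8.4,0],
  [1,0,0,0,0],
])

```text
t: 29.95
eef_pos: [539.7, -132.7, 158.9]
tcp_rot: [0.758, 1.57, 2.401]
ft_force: [0.3, 0.6, -4.9]
opening: 0.348
```

Request:
apply_moves([
  [1,0,0,0,0],
  [1,0,0,0,0],
])

```text
t: 30.15
eef_pos: [539.4, -131.4, 159.3]
tcp_rot: [0.64, 1.57, 2.285]
ft_force: [0.3, 0.1, -3.6]
opening: 0.351
```

```bash
python3 -c "
from h import *
go(539,-132.7,77.5,4.2)"
```

```text
tcp [ 539.4 -131.4  159.3] jaw 94.25 toolx [-3.e-04  4.e-04 -1.e+00] shift [81.8  0.4 -1.3] turn about tool x 0.05 open 0.35 F [ 0.3  0.1 -3.6] t 30.15
```

Request:
apply_moves([
  [1,12,0,-0.6,0],
  [1,22,0,0,0],
  [1,22,0,0,0],
  [1,15,0,0,0],
  [1,8,0,0,0],
  [1,3,0,0,0],
  [1,0,0,0,0],
  [1,0,0,0,0],
])

```text
t: 30.95
eef_pos: [540.0, -133.3, 77.8]
tcp_rot: [-1.911, 1.57, -0.267]
ft_force: [-0.3, -0.7, -4.2]
opening: 0.351
```

Request:
apply_moves([
  [1,1.5,0,0,0],
  [1,1,0,0,0],
  [1,1,0,0,0],
  [1,0,0,0,0],
  [1,0,0,0,0],
])

```text
t: 31.45
eef_pos: [539.9, -133.2, 74.7]
tcp_rot: [-1.804, 1.57, -0.16]
ft_force: [-2.0, 1.6, 8.3]
opening: 0.349
```

Contact force is light, so I release, raise the gripper clear and move it aside to leave both views open.

Request:
apply_moves([
  [0.6,0,0,0,0],
  [0.45,0,0,0,0],
  [0.3,0,0,0,0],
  [0.3,0,0,0,0],
  [0.3,-10,0,0,0],
  [0.3,-25,0,0,0],
  [0.3,-35,0,0,0],
  [0.3,-30,0,0,0],
  [0.3,-10,0,10,0],
  [0.3,0,0,30,0],
])

```text
t: 32.45
eef_pos: [537.4, -94.2, 185.5]
tcp_rot: [-1.964, 1.567, -0.322]
ft_force: [0.6, 0.5, -0.8]
opening: 0.702
```

Request:
apply_moves([
  [0.3,0,4,40,0],
  [0.3,0,4,40,0],
  [0.3,0,4,40,0],
  [0.3,0,4,40,0],
  [0.3,0,4,40,0],
  [0.3,0,4,40,0],
  [0.3,0,4,40,0],
  [0.3,0,4,20,0],
  [0.3,0,0,0,0],
  [0.3,0,0,0,0],
])

```text
t: 33.45
eef_pos: [482.5, 203.6, 183.5]
tcp_rot: [1.918, 1.57, -2.72]
ft_force: [-0.4, -0.1, -0.0]
opening: 0.704
```

```bash
python3 -c "
from h import *
T=cap('top','t7');S=cap('scene','s7')
a=cv2.imread('pics/t7.png')[130:210,265:445];b=cv2.imread('pics/s7.png')[190:290,40:290]
cv2.imwrite('pics/c8.png',np.vstack([cv2.resize(a,(660,293),interpolation=2),cv2.resize(b,(660,264),interpolation=2)]))
for c in((556.3,-374.4),(550.4,-294.6),(544.6,-214.8),(538.7,-135)): print('bead expected in top',((proj(T,[*c,95])-[265,130])*660/180).round(0))
go(0,0,0,0)
T0=load('top0')
for c in(T0,T):
  h=cv2.cvtColor(c['pixels'],cv2.COLOR_RGB2HSV);m=cv2.inRange(h,(15,110,90),(32,255,255))[140:185,405:440];M=cv2.moments(m,True);print('wedge px',M['m10']/M['m00']+405,M['m01']/M['m00']+140)
"
```

```text
bead expected in top [481. 110.]
bead expected in top [384. 119.]
bead expected in top [287. 128.]
bead expected in top [189. 137.]
tcp [483.  202.7 183.6] jaw 94.14 toolx [-2.e-04 -1.e-04 -1.e+00] shift [ 183.8  496.4 -167.3] turn about tool x 4.14 open 0.7 F [-0.6 -0.5  0.2] t 33.55
wedge px 419.66386554621846 160.7983193277311
wedge px 419.66386554621846 160.83193277310926
```

View pics/c8.png

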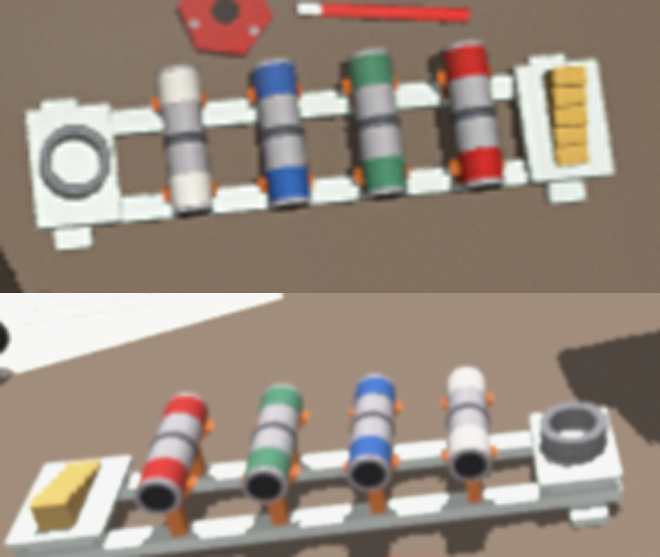

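All four are seated in order, with the orange saddle tips showing evenly on both sides. The beads lie within about 2 mm lengthwise of where they should be, and the wedge hasn't moved.

```bash
python3 -c "
from cell import env
print(env.job_done())"
```

```text
the job is handed in; nothing more can be done
None
```

I moved all four coupons to the inspection rack and handed the job in at about 33.6 s on the robot clock. Counted from the brass wedge they lie red, green, blue, white, the same order as from the yellow plate at the start. No verdict was reported.

- **Final pictures:** both camera views show the four pipes seated in their cradles, with the saddle tips even on both sides. In the top view, three weld beads are within about 3 mm lengthwise of the expected positions. Blue's bead is the furthest off, about 4 mm on its picked point. I wrote "within about 2 mm" before handing in, and that was too tight. All are well inside the 15 mm limit.
- **Wedge:** its position in the top view moved by only 0.03 px, so it stayed in place.
- **Gripper:** it ended clear of everything at about (483, 203, 184) mm, with near-zero force readings.
- **Disagreement found:** the top camera gave sideways positions 2 to 3 mm off what the first grasp and the scene camera showed. I corrected the cradle positions for this before placing the first coupon. The contact forces when setting the coupons down were all light, under about 12 N.

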